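Change over the carriers in a steriliser rack

ROBOT

A 6-joint arm with a two-finger parallel gripper is mounted at the origin on the work surface. World frame = base frame: x ahead of the robot, y to its left, z up, the work surface at z = 0. Lengths are in m, angles in degrees, forces in N, time in s.
With the tool pointing down it reaches from about 0.35 to 0.875 m from the base axis. Payload 4.2 kg.
Tool frame: the origin (TCP) lies midway between the tips of the shut fingers; the grasp point (between the pads) lies 19 mm behind it; y points along the fingers, z is the direction in which the jaws open and shut, and the axes are right-handed (so a half turn about y gives the same grasp; the last joint's range is limited). The gripper opens to 87 mm and grips with 3 to 60 N. Pads are 19 mm wide; open, the fingers measure 117 mm over their backs; the gripper's body (75 mm by 190 mm) begins 51 mm behind the grasp point.
Start: joints at [79.676, 22.042, 0.453, 0, -68.411, -14.817], TCP at [0.265, 0.566, 0.223] pointing down, gripper open.
Joint ranges: [-179.83, 179.83], [-69.29, 118.12], [-61.27, 80.66], [-181.25, 117.63], [-171.15, -9.14], [-177.46, 177.46]. Speed limits (degrees/s): [159.86, 159.86, 180, 180, 180, 180].

INTERFACE

Orientations are given as [roll, pitch, yaw] about the fixed x, y, z axes, in that order (R = Rz(yaw) Ry(pitch) Rx(roll)).
In Python, from workcell import env gives the robot as it stands. The module is installed in compiled form; this text tells all that it offers. Calls block until the motion is done:
- env.goto(position, orientation): joint-space move of the TCP to a pose.
- env.move_straight(position, rotation=None, rate=0.15, force_limit=None): straight line of the TCP; rotation=None keeps the orientation; rate is the mean speed in m/s. With force_limit (N) it stops when the force on the tool has changed by that much, and returns True; else False.
- env.set_joints(angles): joint-space move.
- env.gripper_to(opening, grasp_force=None): opening from 0.0 (shut) to 1.0 (fully open); grasp_force is the grip in N (None keeps the last); returns when the fingers have stopped.
- env.dwell(seconds).
- env.inverse_kinematics(position, orientation): joint angles nearest the present ones, or None.
- env.read_state(): the state.
- env.grab_frame(name): name is "scene" or "top"; returns a dict with "image" (400x640x3 uint8, blue, green, red), "fx", "fy", "cx", "cy" (pixels), "D" ([k1, k2, p1, p2, k3] as OpenCV has them; the pictures are not rectified), "position" and "orientation" of the camera in the world. Camera axes: x right, y up, looking along -z (the intrinsics and any distortion apply to the point x, -y, -z); pixel columns grow to the right and rows downward; lengths in m; the calibration is good to about 2 mm. A picture is of the moment at which its call begins. There is no depth.
A pose or a line that the arm cannot do raises env.Unreachable and nothing moves.
- env.close_job(): hands the job in, once; it reports no verdict.
Trained networks look in a picture, given as the dict that the camera call returned (one of the last four; its "shot" number tells which), for a name from the list of things; names that differ only in an ending like _2 or _b are one class to them, and where a whole thing is asked for, a point or a joint stands for the part that bears it (a point fixed in the world has none). Each returns a list of dicts, best first, with "score" (0 to 1); they miss things now and then, are a little off and sometimes report something else, mostly with a low value. They report only what shows in the picture. A call takes as long as a camera call. They do not tell look-alikes from the thing itself.
- env.search_frame(picture, thing): "xyz" ([x, y, z] in m, in world coordinates, good to about 4 mm: the middle of the surface that is visible of it).
- env.trace(picture, thing): "mask" (400x640 bool, what is visible of it).
The state is a dict: "clock": time; "joint_positions": joint angles; "qvel": joint speeds; "joint_torque": joint torques, N m; "position": TCP position; "tool_rot": TCP orientation; "force": force on the tool from outside, world axes, zero at the start; "wrist_torque": the same for the moment, N m; "opening": opening from 0.0 (shut) to 1.0 (fully open).
Only numpy, scipy, OpenCV 4.12 (cv2) and the standard library are available. Lean on these libraries where they do the work, as an engineer would, in place of code of your own. Each camera call takes 0.05 s, during which the arm holds its last target.

TASK

Change over the steriliser rack: swing its retaining bar up and fold it right back, slide the processed carrier out from under the rails and set it flat and wholly on the grey mat, and slide every unprocessed carrier waiting on the table under the rails, one to a lane and fully home against the back stop (any lane, any order). Once they are all in, swing the bar fully down again across the front, and leave everything else where it is.

Things in the scene. Friction and masses are not known exactly. Their poses are not given: they have to be found in the camera images.
- fresh_a: Unprocessed carrier, same both ways round, 0.2-0.3 kg: steel plate 120 (x) x 64 x 8 mm, central upright white fin 36 (x) x 12 mm, top 68 mm above the underside; at x = +-45 mm a white block 16 x 38 mm with drills (tops 31 mm up). Origin: centre of the plate's underside, z up. Stands on the table left of the rack at the start. It may be absent (None).
- fresh_b: Unprocessed carrier, same both ways round, 0.2-0.3 kg: steel plate 120 (x) x 64 x 8 mm, central upright white fin 36 (x) x 12 mm, top 68 mm above the underside; at x = +-45 mm a white block 16 x 38 mm with drills (tops 31 mm up). Origin: centre of the plate's underside, z up. Stands on the table left of the rack at the start. It may be absent (None).
- fresh_c: Unprocessed carrier, same both ways round, 0.2-0.3 kg: steel plate 120 (x) x 64 x 8 mm, central upright white fin 36 (x) x 12 mm, top 68 mm above the underside; at x = +-45 mm a white block 16 x 38 mm with drills (tops 31 mm up). Origin: centre of the plate's underside, z up. Stands on the table left of the rack at the start. It may be absent (None).
- done_a: Processed carrier, same both ways round, 0.2-0.3 kg: steel plate 120 (x) x 64 x 8 mm, central upright white fin 36 (x) x 12 mm, top 68 mm above the underside; at x = +-45 mm a white block 16 x 38 mm with drills (tops 31 mm up). Origin: centre of the plate's underside, z up. In a lane of the rack at the start. Of done_a, done_b, done_c only one is present, the others are None.
- done_b: Processed carrier, same both ways round, 0.2-0.3 kg: steel plate 120 (x) x 64 x 8 mm, central upright white fin 36 (x) x 12 mm, top 68 mm above the underside; at x = +-45 mm a white block 16 x 38 mm with drills (tops 31 mm up). Origin: centre of the plate's underside, z up. In a lane of the rack at the start. Of done_a, done_b, done_c only one is present, the others are None.
- done_c: Processed carrier, same both ways round, 0.2-0.3 kg: steel plate 120 (x) x 64 x 8 mm, central upright white fin 36 (x) x 12 mm, top 68 mm above the underside; at x = +-45 mm a white block 16 x 38 mm with drills (tops 31 mm up). Origin: centre of the plate's underside, z up. In a lane of the rack at the start. Of done_a, done_b, done_c only one is present, the others are None.
- rack: Fixed rack. Origin: on the table under the lanes' middle; x from the open front (robot side) to the back stop, z up. Deck 12 mm thick, x -155 to 90, y +-155 mm. Three lanes along x at y = -80, 0, 80 mm, 70 mm wide; 10 mm walls and overhanging rails only from x = -15 to 60 mm. See lane1 for the rails. Stop wall at x = 60 mm, 30 mm high.
- bar (a joint): Retaining bar's hinge, rad: 0 = down, three prongs before the lanes; 2.5 = folded right back on its stop. Friction (0.22 N m) holds it at any angle; 0.15 kg. Axis: the rack's y through bar_hinge.
- bar_hinge (a point): Middle of the bar's hinge axis, fixed to the rack at its x = 30, z = 55 mm. The crossbar is 100 mm from the axis: at joint value q it lies at x = 30 - 100 cos q, z = 55 + 100 sin q mm in the rack's frame.
- bar_grip (a point): Centre of a rubber sleeve (16 mm diameter, 40 mm long along y) on the crossbar at the rack's y = 40 mm, between two lanes: pinch it here from above. Moves with the bar. The 10 mm crossbar spans y = +-135 mm, with a like sleeve at y = -40 mm and 8 mm prongs, 38 mm long, at y = -80, 0, 80 mm (hanging when down, pointing at the robot when the bar is upright).
- mat: Fixed grey mat 200 (x) x 160 (y) x 4 mm right of the rack. Origin: centre of its underside.
- lane0 (a point): Point on the deck (12 mm above the table) in the lane at the rack's y = -80 mm where a carrier's origin lies when it is fully home against the back stop; axes as the rack.
- lane1 (a point): Point on the deck (12 mm above the table) in the lane at the rack's y = 0 mm where a carrier's origin lies when it is fully home against the back stop; axes as the rack. Rails: underside 13 mm, top 18 mm above the deck, leaving a 46 mm slot over each lane for the fin; the plate goes in and out beneath them only by sliding along x.
- lane2 (a point): Point on the deck (12 mm above the table) in the lane at the rack's y = 80 mm where a carrier's origin lies when it is fully home against the back stop; axes as the rack.
- jaw1: Bystander, not part of the job: plaster jaw model, 79 x 66 x 30 mm, stands among the unprocessed carriers. Origin under its centre.
- jaw2: Bystander, not part of the job: plaster jaw model, 79 x 66 x 30 mm, behind the mat. Origin under its centre.
- rinse: Bystander, not part of the job: bottle, 60 mm diameter, 150 mm high. Origin under its centre.
- jar: Bystander, not part of the job: jar, 70 mm diameter, 80 mm high. Origin under its centre.
- cup: Bystander, not part of the job: white cup, 72 mm diameter, 70 mm high. Origin under its centre.
- driver: Bystander, not part of the job: screwdriver, 150 mm long. Origin under its centre.
- glovebox: Bystander, not part of the job: cardboard box 100 x 200 x 50 mm. Origin under its centre.
Things that resemble listed ones, but are neither listed nor needed, are in the scene too. What is shaped like the done_b but turquoise is not meant.

How it is judged:
By the outcome, as a careful person would: the job done as asked, in the order asked, and still so for the second after the job is handed in, with the robot touching nothing.
Of fresh_a, fresh_b, fresh_c only 2 to 3 are there at a start; the rules pass over those that are not, and their reading is None.
Of done_a, done_b, done_c only 1 to 1 are there at a start; the rules pass over those that are not, and their reading is None.
At some moment in a run one of fresh_a, fresh_b, fresh_c may be knocked a few centimetres aside while the robot is not near it.
Once in a run the grip may slacken for a moment while it holds something.
It also fails if it takes over 210 s, if anything falls off the work surface, if the arm or the gripper's body presses on something with over 40 N, if the wrist force passes 120 N, or if a joint passes its speed limit or range.

## Working session

There is one attempt and no reset: what is moved stays moved. The work goes in short steps, each a Python script; the robot and the scene stay as the last script left them, time stands still between calls to the robot, and variables do not carry over. Pictures are saved under pics/ and viewed, and the job is handed in when it is done.

```bash
mkdir -p pics; ls; python3 - <<'E'
from workcell import env
import cv2
s=env.read_state();print(s)
for n in("scene","top"):
    f=env.grab_frame(n);cv2.imwrite(f"pics/{n}0.png",f["image"]);print({k:v for k,v in f.items() if k!="image"})
    for t in("fresh_a","done_a","rack","bar_grip","mat","jaw1","rinse","jar","cup","glovebox","driver"):
        print(t,[(r["score"],[round(float(x),3) for x in r["xyz"]]) for r in env.search_frame(f,t)])
E
```

```text
pics
{'clock': 0.0, 'joint_positions': array([ 7.96757020e+01,  2.20894379e+01,  3.79441674e-01, -2.87170814e-02,
       -6.84112500e+01, -1.48162295e+01]), 'qvel': array([-0.04498344,  0.0728326 , -0.05758901,  0.18079501,  0.11480507,
       -0.10602103]), 'joint_torque': array([-7.13766872e-05, -3.90666318e+01,  1.87401724e+01,  4.21971023e+00,
        1.10464587e-02, -1.97170575e-04]), 'position': array([0.26525536, 0.56524832, 0.22147195]), 'tool_rot': array([-8.98759601e+01,  5.21260491e-03,  1.54848884e+02]), 'force': array([-0.11794879,  0.42834793, -0.01479738]), 'wrist_torque': array([-0.01191918,  0.00143981, -0.01294077]), 'opening': 0.9999015292196372}
{'fx': 488.4333511977048, 'fy': 488.4333511977048, 'cx': 318.94767401169986, 'cy': 196.3166906726705, 'D': array([-0.14957772,  0.        ,  0.        ,  0.        ,  0.        ]), 'position': array([ 0.83456616, -0.67353213,  1.15967984]), 'orientation': array([35.67633716, -0.74305286, 29.03332732]), 'shot': 1}
fresh_a [(0.78, [0.592, 0.239, 0.007]), (0.6, [0.43, 0.251, 0.008]), (0.58, [0.594, 0.376, 0.006])]
done_a [(0.
[... 837 characters left out ...]
on': array([  3.10881531,  -1.36250701, -88.67860441]), 'shot': 2}
fresh_a [(0.96, [0.587, 0.248, 0.01]), (0.71, [0.43, 0.25, 0.008]), (0.63, [0.593, 0.385, 0.009])]
done_a [(0.74, [0.531, -0.02, 0.02]), (0.63, [0.167, 0.304, 0.01])]
rack [(0.57, [0.503, -0.018, 0.014]), (0.25, [0.531, -0.016, 0.022])]
bar_grip [(0.89, [0.477, -0.016, 0.075])]
mat [(0.66, [0.492, -0.393, 0.004]), (0.23, [0.531, -0.017, 0.021])]
jaw1 [(0.61, [0.64, -0.367, 0.024])]
rinse [(0.7, [0.7, -0.23, 0.103]), (0.42, [0.427, 0.25, 0.007])]
jar [(0.62, [0.718, 0.228, 0.084])]
cup [(0.59, [0.31, 0.374, 0.025])]
glovebox [(0.88, [0.797, -0.051, 0.051])]
driver [(0.58, [0.246, -0.392, 0.023]), (0.54, [0.591, 0.382, 0.009])]
```

View pics/scene0.png

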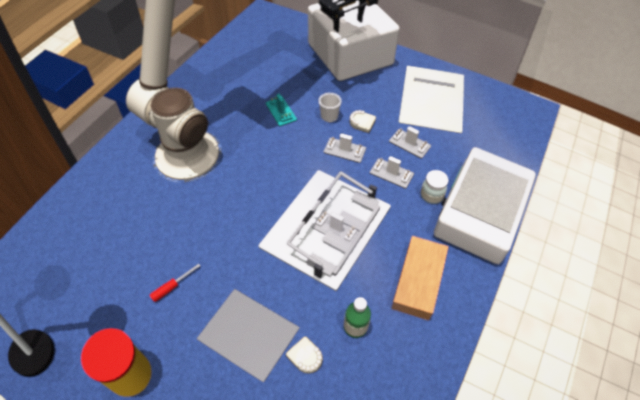

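View pics/top0.png

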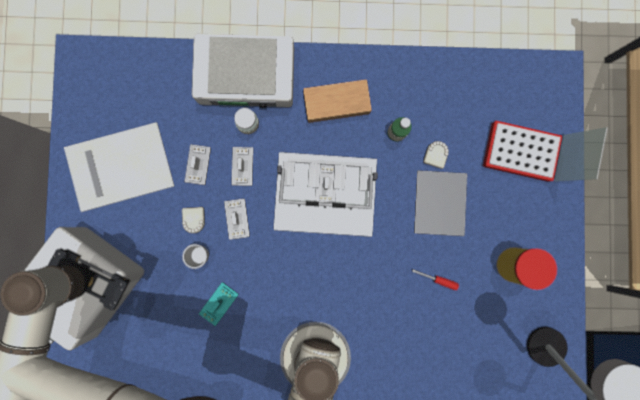

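The scene view shows the rack at about (330,225), with a white carrier in its middle lane. Three white carriers stand at (345,148), (392,172) and (410,141), and the turquoise look-alike is at (280,109). In the top view the mat is at (441,203), and the bar's sleeves are at the rack front, around (311,204) and (342,205).

Candidates for "fresh" in the top view: (198,164), (242,165) and (236,219) are white. (219,304) is turquoise, so I exclude it. The processed carrier is at (325,183) in the middle lane. Next is a close crop to check this.

```bash
cat > h.py <<'E'
from workcell import env
import numpy as np, cv2
from scipy.spatial.transform import Rotation as R
def cam(f):
    M=R.from_euler('xyz',f["orientation"],degrees=True).as_matrix()@np.diag([1,-1,-1.])
    K=np.array([[f["fx"],0,f["cx"]],[0,f["fy"],f["cy"]],[0,0,1]])
    return M,K,np.array(f["position"]),np.array(f["D"])
def proj(f,P):
    M,K,c,D=cam(f); P=np.atleast_2d(P)
    return cv2.projectPoints(((P-c)@M).reshape(-1,1,3),np.zeros(3),np.zeros(3),K,D)[0].reshape(-1,2)
def unproj(f,uv,z):
    M,K,c,D=cam(f)
    p=cv2.undistortPoints(np.array(uv,float).reshape(-1,1,2),K,D).reshape(-1,2)
    d=np.c_[p,np.ones(len(p))]@M.T
    return c+d*((z-c[2])/d[:,2])[:,None]
def crop(f,u0,v0,u1,v1,s,name,pts=None):
    im=cv2.resize(f["image"][v0:v1,u0:u1],None,fx=s,fy=s,interpolation=cv2.INTER_CUBIC)
    if pts is not None:
        for p in pts: cv2.circle(im,(int((p[0]-u0+.5)*s),int((p[1]-v0+.5)*s)),2,(0,0,255),-1)
    cv2.imwrite("pics/"+name,im)
E
python3 - <<'E'
from h import *
f=env.grab_frame("top")
crop(f,265,140,385,245,6,"rackcrop.png")
crop(f,175,130,265,245,5,"freshcrop.png")
E
```

```text
(no output)
```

View pics/rackcrop.png

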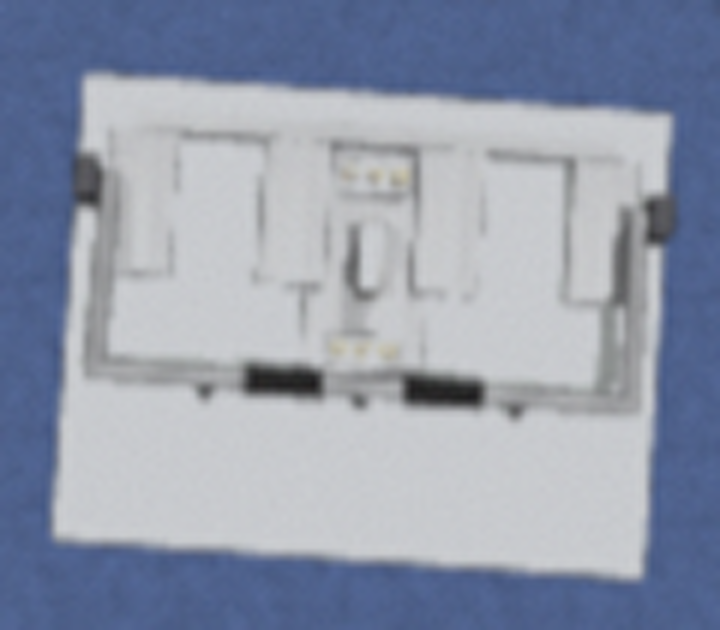

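View pics/freshcrop.png

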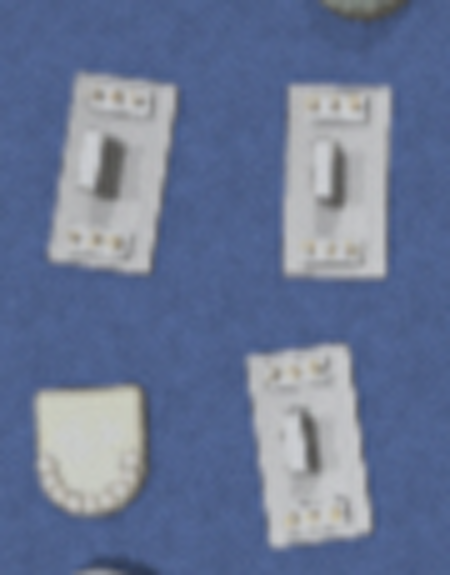

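The crops confirm it. The rack lanes at left and right are empty, the bar is down, and a white carrier sits home in the middle lane. All three candidates left of the rack are white/steel carriers. Next I fit their poses by silhouette.

```bash
cat >> h.py <<'E'
from scipy.optimize import minimize
def box(x,y,z0,z1,lx,ly):
    return np.array([[x+a*lx/2,y+b*ly/2,z] for a in(-1,1) for b in(-1,1) for z in(z0,z1)])
CARR=[box(0,0,0,.008,.12,.064),box(0,0,.008,.068,.036,.012),box(.045,0,.008,.029,.016,.038),box(-.045,0,.008,.029,.016,.038)]
DECK=[box(-.0325,0,0,.012,.245,.31)]
MAT=[box(0,0,0,.004,.2,.16)]
def place(parts,x,y,yaw,z=0):
    c,s=np.cos(yaw),np.sin(yaw);Rm=np.array([[c,-s,0],[s,c,0],[0,0,1]])
    return [p@Rm.T+[x,y,z] for p in parts]
S=6
def nonblue(f):
    hsv=cv2.cvtColor(f["image"],cv2.COLOR_BGR2HSV)
    return ~((hsv[...,0]>95)&(hsv[...,0]<130)&(hsv[...,1]>75))
def blueness(f):
    im=f["image"].astype(float);return im[...,0]-im[...,2]
def fit(fs,parts,x,y,yaw,z=0,thr=45,verbose=True):
    """fit x,y,yaw by silhouette in given frames"""
    data=[]
    for f in fs:
        uv=proj(f,np.vstack(place(parts,x,y,yaw,z)))
        a=np.maximum(np.floor(uv.min(0)).astype(int)-8,0);b=np.ceil(uv.max(0)).astype(int)+9
        b=np.minimum(b,[640,400])
        bl=blueness(f)[a[1]:b[1],a[0]:b[0]]
        bl=cv2.resize(bl,None,fx=S,fy=S,interpolation=cv2.INTER_CUBIC)
        data.append((f,a,(bl<thr)))
    def cost(p):
        t=0
        for f,a,m in data:
            r=np.zeros(m.shape,np.uint8)
            for q in place(parts,p[0]/1000,p[1]/1000,p[2]/57.3,z):
                uv=(proj(f,q)-a+.5)*S-.5
                h=cv2.convexHull(uv.astype(np.float32))
                cv2.fillPoly(r,[np.round(h*16).astype(np.int32)],1,shift=4)
            r=r>0
            t+=1-(r&m).sum()/max(1,(r|m).sum())
        return t/len(data)
    p0=np.array([x*1000,y*1000,yaw*57.3])
    sim=np.vstack([p0]+[p0+d for d in np.diag([6,6,5.])])
    o=minimize(cost,p0,method="Nelder-Mead",options=dict(initial_simplex=sim,xatol=.05,fatol=1e-5))
    return o.x[0]/1000,o.x[1]/1000,o.x[2],o.fun   # yaw deg
E
python3 - <<'E'
from h import *
t=env.grab_frame("top");s=env.grab_frame("scene")
for n,p,x,y,w in [("A",CARR,.587,.248,0),("B",CARR,.593,.385,0),("C",CARR,.43,.25,0.1),("rack",DECK,.535,-.02,-.06),("mat",MAT,.49,-.392,0)]:
    for fs in([t],[s],[t,s]): print(n,np.round(fit(fs,p,x,y,w),4))
E
```

```text
A [0.5919 0.2432 0.1814 0.0741]
A [0.5935 0.2455 0.3042 0.3844]
A [0.5931 0.2449 0.1566 0.2329]
B [ 0.5937  0.3834 -6.753   0.0634]
B [ 0.5953  0.3859 -6.8792  0.4535]
B [ 0.5945  0.3845 -6.2433  0.2654]
C [0.4241 0.2545 9.1441 0.0752]
C [0.427  0.2569 9.4111 0.2331]
C [0.4264 0.2565 9.4709 0.1557]
rack [ 0.5406 -0.022  -2.4383  0.0286]
rack [ 0.5445 -0.0209 -2.4052  0.0992]
rack [ 0.5433 -0.021  -2.4673  0.0651]
mat [ 0.4901 -0.388  -2.5257  0.0588]
mat [ 0.4928 -0.3874 -2.0312  0.095 ]
mat [ 0.4914 -0.3874 -1.9122  0.0818]
```

```bash
cat >> h.py <<'E'
RK=dict(x=.5425,y=-.0215,yaw=-2.43)
def rk(p,K=RK):
    a=np.radians(K["yaw"]);c,s=np.cos(a),np.sin(a);p=np.atleast_2d(p)
    return np.c_[K["x"]+c*p[:,0]-s*p[:,1],K["y"]+s*p[:,0]+c*p[:,1],p[:,2] if p.shape[1]>2 else np.zeros(len(p))]
E
python3 - <<'E'
from h import *
P=[[-.07,y,.055] for y in(-.135,-.06,-.04,-.02,.02,.04,.06,.135)]
P+=[[x,y,.03] for x in(-.015,.06) for y in(-.023,.023,.057,.103,-.057,-.103)]
P+=[[-.155,.155,.012],[.09,.155,.012],[-.155,-.155,.012],[.09,-.155,.012]]
P+=[[x,y,.08] for x in(-.018,.018) for y in(-.006,.006)]
t=env.grab_frame("top");s=env.grab_frame("scene")
crop(t,265,140,385,245,6,"ov_t.png",proj(t,rk(P)))
crop(s,250,160,400,290,5,"ov_s.png",proj(s,rk(P)))
E
```

```text
(no output)
```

View pics/ov_t.png

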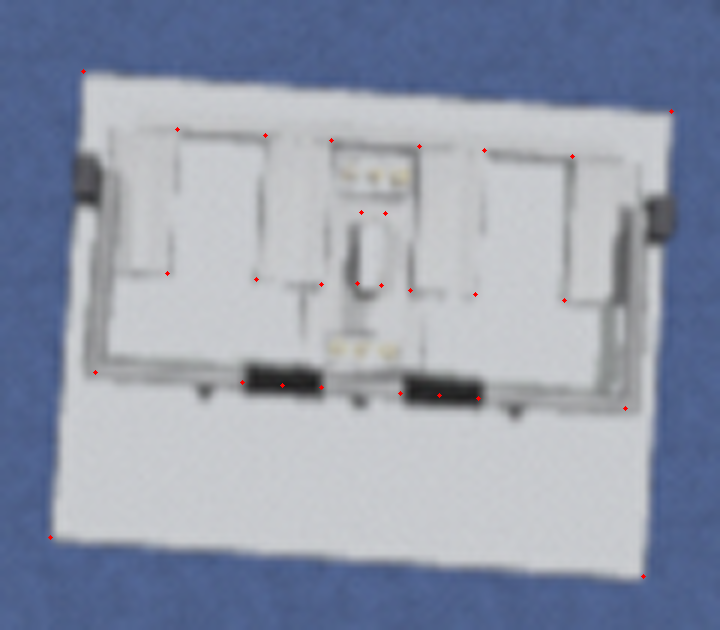

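View pics/ov_s.png

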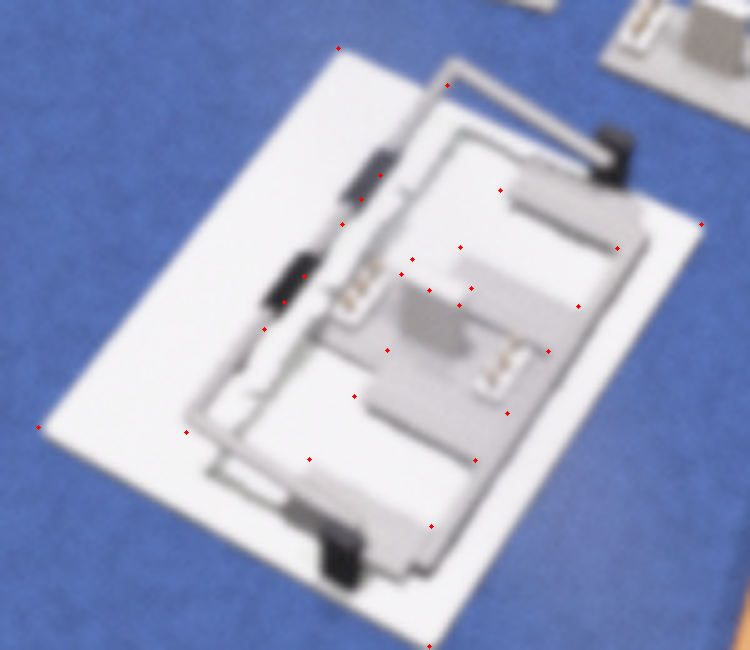

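```bash
python3 - <<'E'
from h import *
from scipy.optimize import least_squares
t=env.grab_frame("top");s=env.grab_frame("scene")
for a,b in(((284,381),(370,180)),((443,391),(291,283))):
    ut=np.array([265+a[0]/6-.5,140+a[1]/6-.5]);us=np.array([250+b[0]/5-.5,160+b[1]/5-.5])
    o=least_squares(lambda p:np.r_[proj(t,p)[0]-ut,proj(s,p)[0]-us],[.48,0,.055]);print(o.x,o.fun)
for q in(0,.1,.2):
    print(rk([[.03-.1*np.cos(q),y,.055+.1*np.sin(q)] for y in(.04,-.04)]))
E
```

```text
[0.47711526 0.02170764 0.07531292] [-0.32260398 -0.5758186  -0.60053942  0.02487227]
[ 0.47360818 -0.05827411  0.07598341] [-0.25752013 -0.44418132 -0.45294252  0.01540923]
[[ 0.4742589   0.02143195  0.055     ]
 [ 0.47086699 -0.05849612  0.055     ]]
[[ 0.47475803  0.02141076  0.06498334]
 [ 0.47136613 -0.0585173   0.06498334]]
[[ 0.47625045  0.02134743  0.07486693]
 [ 0.47285854 -0.05858063  0.07486693]]
```

The bar starts slightly raised (q≈0.2). I'll pinch the left sleeve and swing it back.

```bash
cat >> h.py <<'E'
def st(msg=""):
    s=env.read_state();print(msg,"t=%.1f"%s["clock"],"pos",np.round(s["position"],4),"F",np.round(s["force"],1),"M",np.round(s["wrist_torque"],2),"op %.3f"%s["opening"],flush=True);return s
def ik(p,yaws):
    cur=np.array(env.read_state()["joint_positions"]);best=None
    for w in yaws:
        j=env.inverse_kinematics(p,[-90,0,w])
        if j is not None:
            d=np.abs(np.array(j)-cur).max()
            if best is None or d<best[0]:best=(d,w,j)
    return best
def barp(q,y=.04):
    return rk([[.03-.1*np.cos(q),y,.055+.1*np.sin(q)]])[0]
G=np.array([0,0,-.019])
E
python3 - <<'E'
from h import *
p=barp(.2)
b=ik(p+G+[0,0,.15],[90-2.43,-90-2.43]);print(b[0],b[1],np.round(b[2],0));w=b[1]
env.goto(p+G+[0,0,.15],[-90,0,w]);env.gripper_to(.45,20);st()
print(env.move_straight(p+G,force_limit=8,rate=.12));st("down")
f=env.grab_frame("scene");crop(f,250,120,400,270,4,"pin_s.png")
f=env.grab_frame("top");crop(f,265,140,385,245,5,"pin_t.png")
E
```

```text
57.52582972086037 87.57 [ 22.   8. -21.   0. -61. -25.]
 t=4.7 pos [0.4763 0.0213 0.2059] F [ 0.8 -0.  -0.8] M [0.06 0.02 0.05] op 0.454
False
down t=6.1 pos [0.4768 0.0215 0.0565] F [-0.2  0.   0.5] M [ 0.09 -0.08  0.01] op 0.451
```

View pics/pin_s.png

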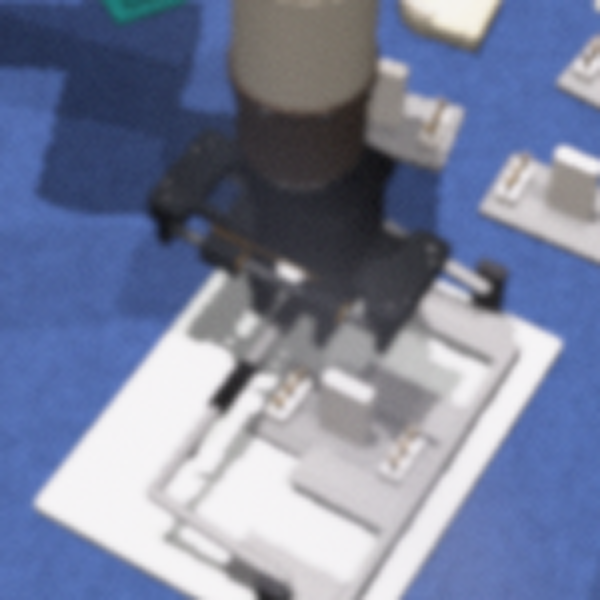

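The fingers straddle the left sleeve, at about (235,385) in the crop, and the gripper body is clear of the fin. Closing and swinging.

```bash
python3 - <<'E'
from h import *
env.gripper_to(0,20);s=st("closed")
g=s["position"]-G
# estimate q offset from measured closing
for q in np.linspace(.35,2.54,16):
    hit=env.move_straight(barp(q)+G,rate=.12,force_limit=30)
    s=st("q%.2f"%q)
    if hit: print("HIT");break
E
```

```text
closed t=6.7 pos [0.4752 0.0213 0.0556] F [-3.1  2.   1.4] M [ 0.74  1.01 -0.01] op 0.177
q0.35 t=7.0 pos [0.4788 0.0211 0.0702] F [-6.3  2.1  1.2] M [ 1.05  1.48 -0.04] op 0.176
q0.50 t=7.3 pos [0.4839 0.0209 0.0833] F [-7.3  3.8  2.7] M [ 1.37  2.04 -0.04] op 0.175
q0.64 t=7.6 pos [0.4905 0.0206 0.0955] F [-10.1   5.7   6.5] M [ 1.83  3.05 -0.03] op 0.176
q0.79 t=7.8 pos [0.4985 0.0201 0.1067] F [-15.5   8.1  12.4] M [ 2.33  4.44 -0.15] op 0.177
q0.93 t=8.1 pos [0.5079 0.0196 0.1168] F [-20.4   9.   18.5] M [ 2.66  5.99 -0.02] op 0.173
q1.08 t=8.4 pos [0.5221 0.0183 0.1263] F [-18.7   4.4  22.9] M [ 1.24  5.39 -0.01] op 0.177
q1.23 t=8.7 pos [0.5391 0.0176 0.1329] F [-9.7  0.3 16.2] M [-0.    2.9  -0.04] op 0.175
q1.37 t=8.9 pos [0.5548 0.0169 0.1364] F [-3.9 -1.2 10.7] M [-0.52  1.34  0.01] op 0.176
q1.52 t=9.2 pos [0.5697 0.0162 0.1375] F [-1.8 -3.1  7.5] M [-0.69  0.58 -0.06] op 0.177
q1.66 t=9.5 pos [0.5845 0.0156 0.1366] F [ 0.3 -3.8  4.9] M [-1.28  0.1  -0.02] op 0.175
q1.81 t=9.8 pos [0.5985 0.015  0.1333] F [ 1.1 -7.2  2.5] M [-1.66 -0.1   0.02] op 0.172
q1.96 t=10.0 pos [0.612  0.0145 0.1282] F [ 0.5 -6.4 -0.6] M [-1.71 -0.06 -0.01] op 0.172
q2.10 t=10.3 pos [0.625  0.0141 0.1214] F [ 0.5 -5.9 -0.2] M [-1.68 -0.14 -0.01] op 0.172
q2.25 t=10.6 pos [0.637  0.0137 0.113 ] F [ 0.5 -6.3 -0.6] M [-1.57 -0.15 -0.04] op 0.174
q2.39 t=10.9 pos [0.6477 0.0133 0.103 ] F [ 1.6 -5.1 -1.2] M [-1.57 -0.26  0.02] op 0.175
q2.54 t=11.1 pos [0.6532 0.0127 0.0913] F [-7.  -4.3  3. ] M [-1.33  1.69  0.01] op 0.170
```

```bash
python3 - <<'E'
from h import *
env.move_straight(barp(2.6)+G,rate=.08,force_limit=12);st("push")
env.gripper_to(.4);s=st("rel")
p=np.array(s["position"]);env.move_straight(p+[0,0,.13]);
p2=rk([-.16,-.0,0])[0]; env.goto([p2[0],.25,.28],[-90,0,87.6]);st()
t=env.grab_frame("top");crop(t,265,130,385,245,5,"fold_t.png")
f=env.grab_frame("scene");crop(f,250,140,400,290,5,"fold_s.png")
for q in(2.3,2.4,2.5):print(q,proj(f,barp(q,-.04)),proj(t,barp(q,-.04)))
E
```

```text
push t=11.4 pos [0.6531 0.0125 0.0876] F [-15.7  -2.5  13. ] M [-0.75  4.53  0.01] op 0.163
rel t=12.1 pos [0.6601 0.0138 0.0875] F [-0.8  0.3 -0.2] M [ 0.06 -0.01 -0.02] op 0.402
 t=14.5 pos [0.3832 0.2499 0.2797] F [-0.1 -0.3  0.1] M [ 0.03 -0.06  0.05] op 0.400
2.3 [[363.18109157 233.59823015]] [[342.87341251 147.26835845]]
2.4 [[365.44838883 236.36548936]] [[342.85652209 145.26850285]]
2.5 [[367.41410422 239.11854151]] [[342.80789254 143.57779001]]
```

View pics/fold_t.png

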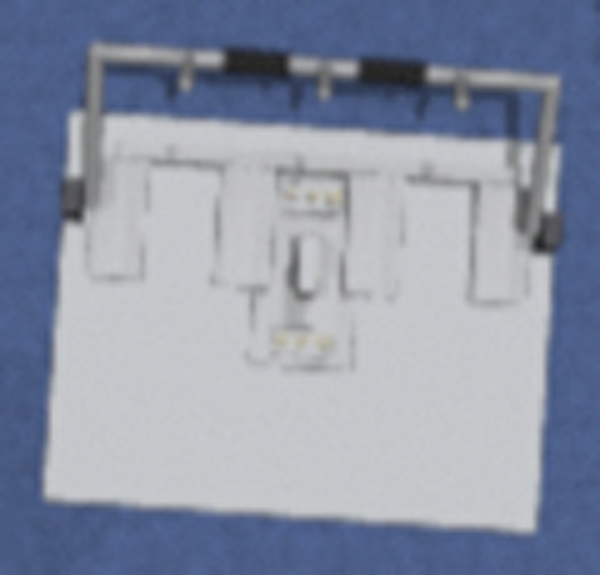

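View pics/fold_s.png

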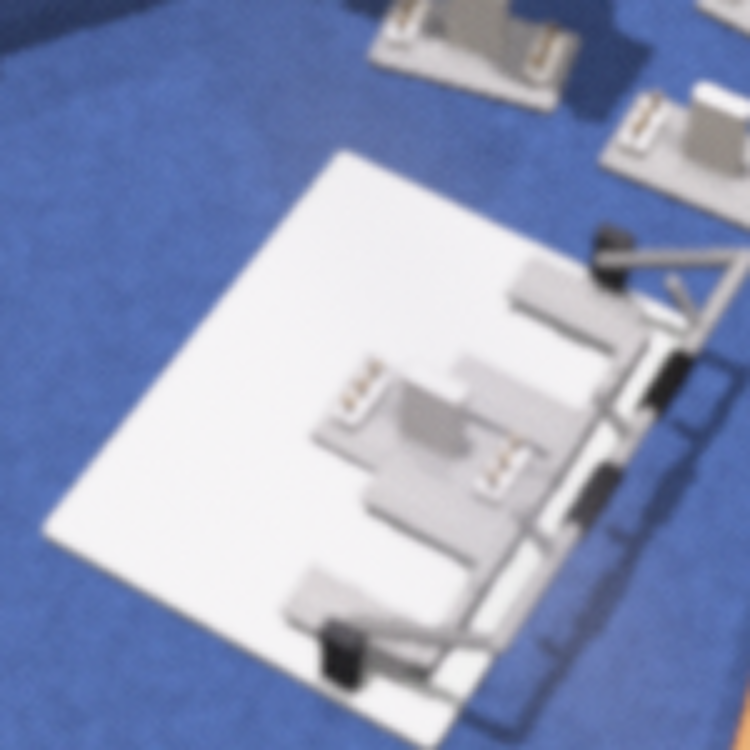

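The bar is folded to q≈2.5: the right sleeve appears at (369,239) in the scene view, against a predicted (367,239). Next is the processed carrier.

```bash
python3 - <<'E'
from h import *
t=env.grab_frame("top")
u=[[265+315/5-.5,130+266/5-.5]]
print(unproj(t,u,.08), rk([0,0])[0])
# front block dots & plate front edge centre
print(unproj(t,[[265+303/5-.5,130+341/5-.5]],.043),rk([-.045,0])[0])
print(unproj(t,[[265+310/5-.5,130+192/5-.5]],.043),rk([.045,0])[0])
print("A",fit([t],CARR,.587,.248,0),"C",fit([t],CARR,.426,.255,.16))
# render overlay at lane1 poses
c=rk([0,0])[0]
pts=np.vstack([proj(t,q) for q in place(CARR,c[0],c[1],np.radians(-2.43),.012)])
crop(t,290,150,365,215,10,"done_ov.png",pts)
E
```

```text
[[ 0.5373651  -0.02486652  0.08      ]] [ 0.5425 -0.0215  0.    ]
[[ 0.49439931 -0.01985702  0.043     ]] [ 0.49754047 -0.01959205  0.        ]
[[ 0.58667331 -0.02210238  0.043     ]] [ 0.58745953 -0.02340795  0.        ]
A (np.float64(0.5905302729909697), np.float64(0.243820082090192), np.float64(-0.17017431365264435), np.float64(0.21257697128221897)) C (np.float64(0.4231296296296296), np.float64(0.2692777777777778), np.float64(5.191662551440326), np.float64(0.5402632688433973))
```

View pics/done_ov.png

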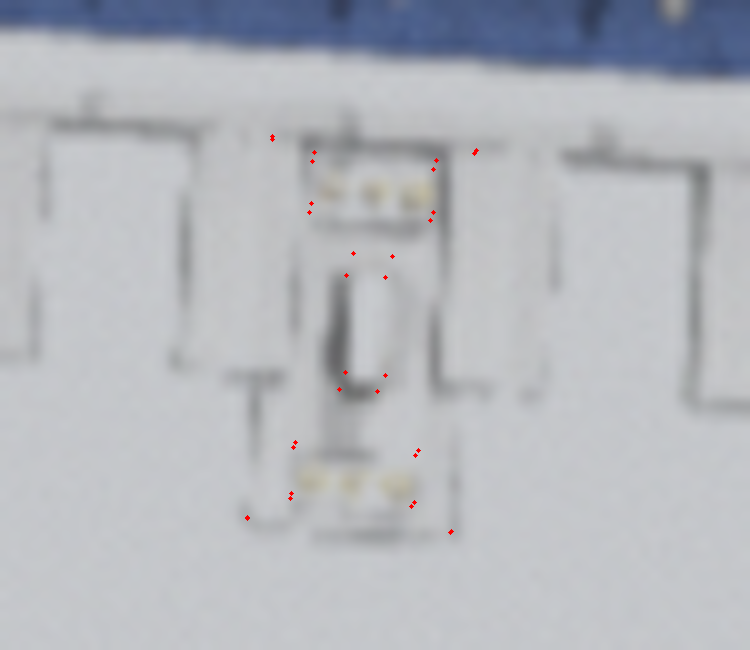

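```bash
python3 - <<'E'
from h import *
p=np.array([.540,-.0222,.043])
b=ik(p+[0,0,.15],[-2.43,177.57]);print(b[0],b[1],np.round(b[2],0));w=b[1]
env.goto(p+[0,0,.15],[-90,0,w])
print(env.move_straight(p,force_limit=8,rate=.12));st("down")
env.gripper_to(0,30);st("closed")
E
```

```text
51.25831768635527 -2.43 [  15.   15.  -14.   -0.  -61. -107.]
False
down t=17.2 pos [ 0.5406 -0.0221  0.0437] F [-0.5  0.3  0.5] M [ 0.03 -0.18 -0.01] op 0.397
closed t=17.8 pos [ 0.5403 -0.022   0.0433] F [-0.4  1.3  2. ] M [ 0.46 -0.04 -0.05] op 0.136
```

```bash
python3 - <<'E'
from h import *
s=env.read_state();p=np.array(s["position"])
env.move_straight(p+[0,0,.002],rate=.03);st("lift")
d=rk([1,0])[0]-rk([0,0])[0];d[2]=0
p=p+[0,0,.002]
print(env.move_straight(p-d*.10,rate=.08,force_limit=12));st("out")
q=p-d*.10
f=env.grab_frame("scene");crop(f,230,120,400,290,4,"out_s.png")
E
```

```text
lift t=18.0 pos [ 0.5398 -0.0221  0.0449] F [-0.7  0.7 -3.2] M [ 0.04 -0.17 -0.05] op 0.134
False
out t=19.4 pos [ 0.441  -0.0176  0.0453] F [-0.1 -0.1 -2.9] M [ 0.01 -0.18  0.02] op 0.136
```

View pics/out_s.png

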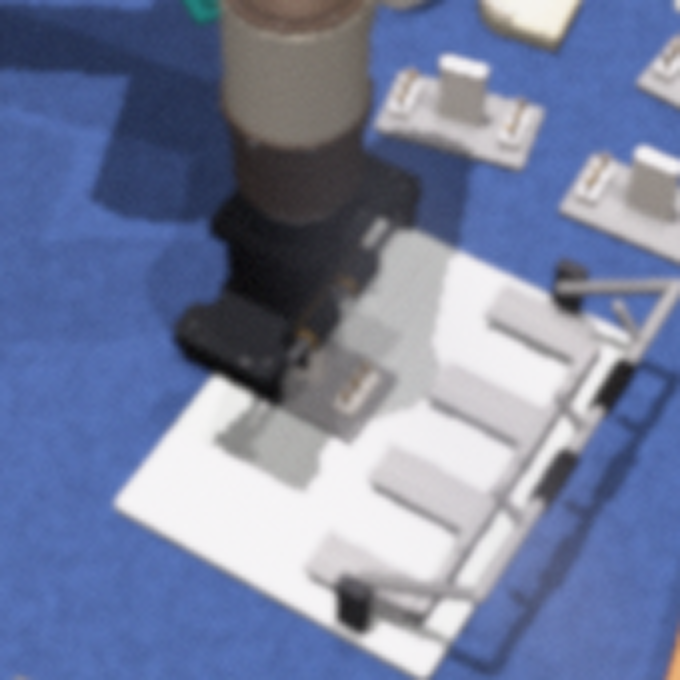

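```bash
python3 - <<'E'
from h import *
s=env.read_state();p=np.array(s["position"])
env.move_straight([p[0],p[1],.17],rate=.2)
m=np.array([.4915,-.388,0])
env.goto(m+[0,0,.17],[-90,0,-2.43]);st("over")
f=env.grab_frame("scene");cv2.imwrite("pics/over_s.png",f["image"])
print(env.move_straight(m+[0,0,.0335],rate=.08,force_limit=4));st("down")
env.gripper_to(.4);s=st("rel")
p=np.array(s["position"]);env.move_straight(p+[0,0,.15],rate=.25)
C=(.425,.2555)
env.goto([.43,.05,.28],[-90,0,-2.43])
t=env.grab_frame("top");f=env.grab_frame("scene")
crop(t,170,120,490,270,2,"m_t.png")
for n,pp,x,y,w,z in [("done",CARR,.4915,-.388,-.04,.004)]+[(n,CARR,x,y,w,0) for n,x,y,w in(("A",.592,.2435,0),("B",.594,.3845,-.11),("C",.425,.2555,.16))]:
    print(n,np.round(fit([t],pp,x,y,w,z),4))
E
```

```text
over t=21.7 pos [ 0.4917 -0.3869  0.1697] F [-0.1 -0.1 -2.2] M [ 0.03 -0.17 -0.04] op 0.139
True
down t=23.3 pos [ 0.4915 -0.388   0.0353] F [-0.2  0.8  5.4] M [ 0.16 -0.21  0.06] op 0.133
rel t=24.0 pos [ 0.4896 -0.3869  0.0329] F [ 0.6  0.4 -0.2] M [ 0.03 -0.2   0.02] op 0.399
done [ 0.4909 -0.3841  0.1085  0.6556]
A [0.5922 0.2431 0.5845 0.079 ]
B [ 0.5921  0.384  -6.8254  0.0668]
C [ 0.4249  0.2546 11.2833  0.5752]
```

View pics/m_t.png

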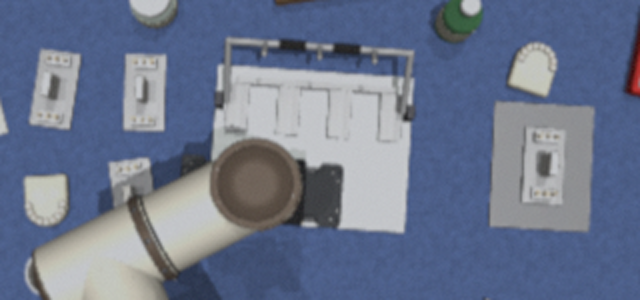

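The processed carrier lies flat in the middle of the mat, at (543,165) in the crop. The arm hides carrier C in this view. Carrier A next.

```bash
cat >> h.py <<'E'
def pick(x,y,yawc):
    b=ik(np.array([x,y,.18]),[yawc,yawc+180 if yawc<0 else yawc-180]);w=b[1];print("yaw",w,"dj",round(b[0]))
    env.goto([x,y,.18],[-90,0,w]);env.gripper_to(.5,35)
    print("hit",env.move_straight([x,y,.0313],force_limit=8,rate=.12));st("down")
    env.gripper_to(0,35);s=st("closed")
    env.move_straight([x,y,.17],rate=.2);st("up")
    return w
def insert(ly,z=.0453,up=.17):
    a=RK["yaw"];b=ik(np.append(rk([-.095,ly])[0][:2],up),[a,a+180]);w=b[1]
    pre=rk([-.095,ly])[0];pre[2]=up
    env.goto(pre,[-90,0,w]);st("pre")
    pre[2]=z;print("hit",env.move_straight(pre,rate=.08,force_limit=5));st("low")
    return w
E
python3 - <<'E'
from h import *
pick(.5930,.2442,.3)
insert(.08)
f=env.grab_frame("scene");crop(f,230,100,400,270,4,"insA.png")
E
```

```text
yaw 0.3 dj 25
hit False
down t=29.5 pos [0.5935 0.2446 0.0322] F [ 0.6  0.8 -0.1] M [ 0.01 -0.18  0.02] op 0.503
closed t=30.1 pos [0.5931 0.2444 0.0314] F [-0.2  0.4  0.2] M [ 0.11 -0.12  0.  ] op 0.134
up t=31.0 pos [0.5918 0.2436 0.1681] F [-0.2  0.5 -3. ] M [-0.01 -0.08  0.01] op 0.133
pre t=31.9 pos [0.4523 0.0632 0.1702] F [ 1.  -0.2 -1.9] M [ 0.1  -0.21  0.03] op 0.129
hit False
low t=33.6 pos [0.4513 0.0626 0.0457] F [-0.2  0.4 -3.1] M [ 0.05 -0.13  0.03] op 0.133
```

View pics/insA.png

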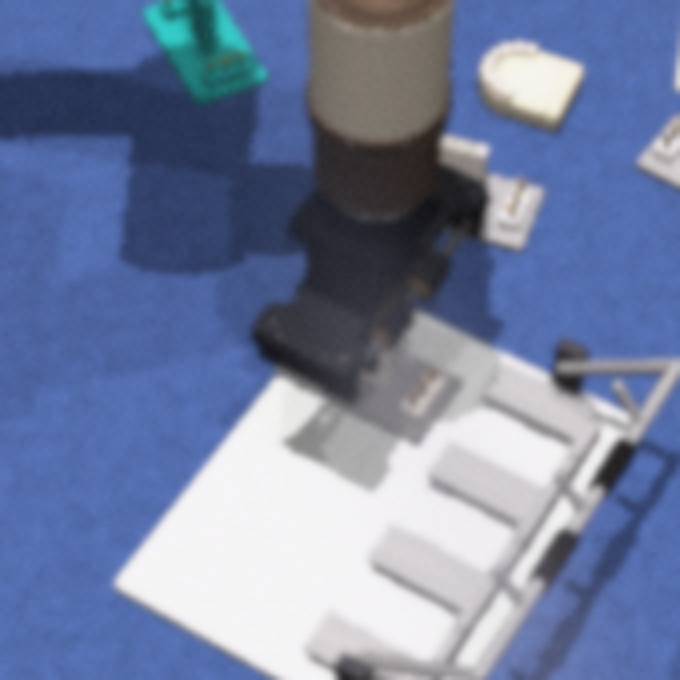

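The carrier sits flat in front of the left lane and looks in line with it: its back edge runs (460,378) to (415,440), and the lane mouth runs (490,395) to (435,455). Sliding in.

```bash
python3 - <<'E'
from h import *
for x in(-.07,-.04,0.0):
    p=rk([x,.08])[0];p[2]=.0450
    h=env.move_straight(p,rate=.06,force_limit=10);st("x%.2f hit %s"%(x,h))
    if h:break
if not h:
    p=rk([.012,.08])[0];p[2]=.0450
    h=env.move_straight(p,rate=.03,force_limit=10);s=st("end hit %s"%h)
K=np.array(env.read_state()["position"])-rk([0,.08])[0];print("rack x",K@(rk([1,0])[0]-rk([0,0])[0]))
E
```

```text
x-0.07 hit False t=34.2 pos [0.4759 0.0612 0.0447] F [-0.3 -0.1 -3.2] M [ 0.02 -0.13 -0.03] op 0.137
x-0.04 hit False t=34.9 pos [0.5056 0.0599 0.0447] F [-0.5  0.2 -1.8] M [ 0.04 -0.14  0.01] op 0.133
x0.00 hit False t=35.7 pos [0.5457 0.0583 0.0448] F [-0.5  0.4 -1.7] M [-0.03 -0.17  0.01] op 0.138
end hit True t=36.0 pos [0.5463 0.0575 0.0437] F [0.2 0.1 0.3] M [ 0.09 -0.19  0.01] op 0.132
rack x 0.0004516533049599728
```

```bash
python3 - <<'E'
from h import *
p=rk([.012,.08])[0];p[2]=.0440
h=env.move_straight(p,rate=.03,force_limit=12);s=st("end hit %s"%h)
f=env.grab_frame("scene");crop(f,280,120,400,240,5,"insA2.png")
E
```

```text
end hit True t=36.2 pos [0.5468 0.0573 0.0439] F [-2.1  0.2  3.6] M [0.37 0.05 0.09] op 0.131
```

View pics/insA2.png

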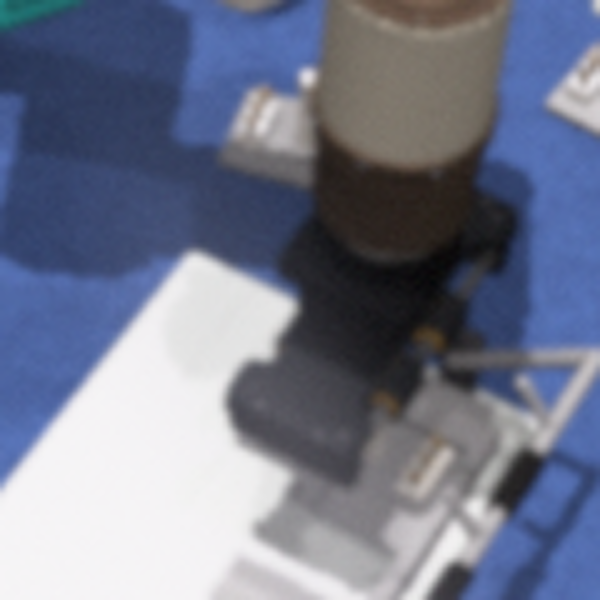

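```bash
python3 - <<'E'
from h import *
env.gripper_to(.4);s=st("rel")
p=np.array(s["position"]);env.move_straight([p[0],p[1],.2],rate=.25)
env.goto([.36,-.15,.3],[-90,0,-2.43])
t=env.grab_frame("top")
for n,x,y,w in(("B",.594,.3845,-.11),("C",.425,.2555,.16)):print(n,np.round(fit([t],CARR,x,y,w),4))
c=rk([0,.08])[0]
pts=np.vstack([proj(t,q) for q in place(CARR,c[0],c[1],np.radians(-2.43),.012)])
crop(t,265,145,365,215,8,"A_ov.png",pts)
E
```

```text
rel t=37.0 pos [0.5457 0.0569 0.0428] F [ 0.2  0.9 -0.1] M [ 0.01 -0.22 -0.02] op 0.395
B [ 0.5934  0.3839 -6.7637  0.0736]
C [0.4244 0.2555 9.1527 0.0812]
```

View pics/A_ov.png

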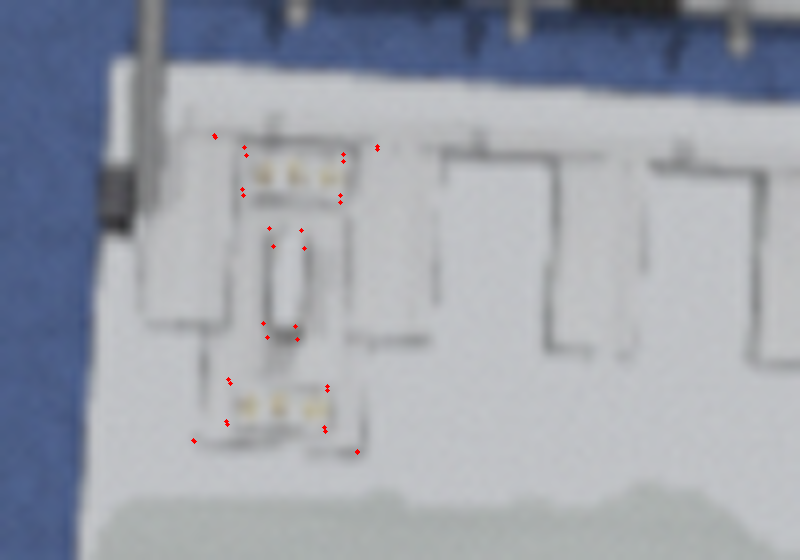

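A is home: its front edge is within about 0.3 px of the predicted home position. Carrier C goes into the middle lane.

```bash
cat >> h.py <<'E'
def slide(ly,z=.0450):
    for x in(-.07,-.04,-.006):
        p=rk([x,ly])[0];p[2]=z
        h=env.move_straight(p,rate=.06,force_limit=10);st("x%.3f hit %s"%(x,h))
        if h:break
    for k in range(3):
        p=rk([.012,ly])[0];p[2]=z
        h=env.move_straight(p,rate=.03,force_limit=10);s=st("end hit %s"%h)
        d=rk([1,0])[0]-rk([0,0])[0];print("rack x",(np.array(s["position"])-rk([0,ly])[0])@d)
E
python3 - <<'E'
from h import *
pick(.4255,.2560,9.2)
insert(.0)
f=env.grab_frame("scene");crop(f,230,100,400,270,4,"insC.png")
t=env.grab_frame("top");print("B",np.round(fit([t],CARR,.594,.3845,-.11),4))
E
```

```text
yaw 9.2 dj 48
hit False
down t=42.4 pos [0.4259 0.2564 0.0319] F [-0.6 -1.4  1.4] M [ 0.04 -0.12 -0.05] op 0.499
closed t=43.0 pos [0.4256 0.2562 0.0314] F [-1.1  2.   0.6] M [ 0.2  -0.09 -0.01] op 0.136
up t=43.9 pos [0.4245 0.2551 0.1685] F [ 0.4 -0.1 -2.5] M [ 0.   -0.13  0.01] op 0.137
pre t=45.0 pos [ 0.4479 -0.0169  0.1697] F [ 0.2  0.7 -3.3] M [ 0.05 -0.16  0.01] op 0.133
hit False
low t=46.7 pos [ 0.448  -0.0174  0.0457] F [-0.3  0.5 -4. ] M [ 0.05 -0.18  0.05] op 0.135
B [ 0.5934  0.3839 -6.7637  0.0663]
```

View pics/insC.png

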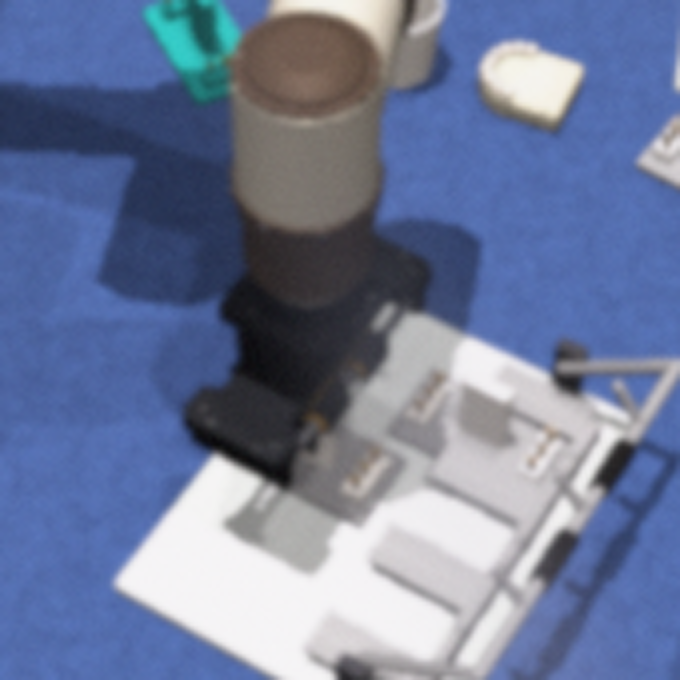

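C lies in line with the middle lane, its back edge running (405,460) to (360,520). Sliding in.

```bash
python3 - <<'E'
from h import *
slide(0)
env.gripper_to(.4);s=st("rel")
p=np.array(s["position"]);env.move_straight([p[0],p[1],.2],rate=.25)
env.goto([.36,-.15,.3],[-90,0,-2.43])
t=env.grab_frame("top")
print("B",np.round(fit([t],CARR,.594,.3845,-.11),4))
pts=np.vstack([proj(t,q) for l in(0,.08) for q in place(CARR,*rk([0,l])[0][:2],np.radians(-2.43),.012)])
crop(t,265,145,365,215,8,"C_ov.png",pts)
E
```

```text
x-0.070 hit False t=47.3 pos [ 0.4724 -0.0187  0.0447] F [-0.3  0.6 -2.6] M [ 0.03 -0.12 -0.  ] op 0.133
x-0.040 hit False t=48.0 pos [ 0.5022 -0.0199  0.0447] F [ 0.5 -0.2 -2.5] M [ 0.06 -0.14 -0.06] op 0.138
x-0.006 hit False t=48.7 pos [ 0.5361 -0.0214  0.0447] F [ 0. -0. -3.] M [ 0.02 -0.1  -0.02] op 0.135
end hit True t=49.1 pos [ 0.542  -0.0221  0.0438] F [-0.9 -0.2  0.6] M [ 0.01 -0.29  0.02] op 0.137
rack x -0.0004866231476691479
end hit True t=49.4 pos [ 0.5425 -0.0223  0.044 ] F [-2.   1.   4.5] M [0.21 0.01 0.06] op 0.133
rack x 1.7427196545131517e-05
end hit True t=49.6 pos [ 0.5426 -0.0222  0.0442] F [-2.3  1.   4.5] M [ 0.27  0.03 -0.04] op 0.134
rack x 0.00011267894526169522
rel t=50.3 pos [ 0.5418 -0.0224  0.0436] F [ 0.1 -0.9  0.4] M [ 0.04 -0.2  -0.03] op 0.396
B [ 0.5921  0.384  -6.7223  0.0704]
```

View pics/C_ov.png

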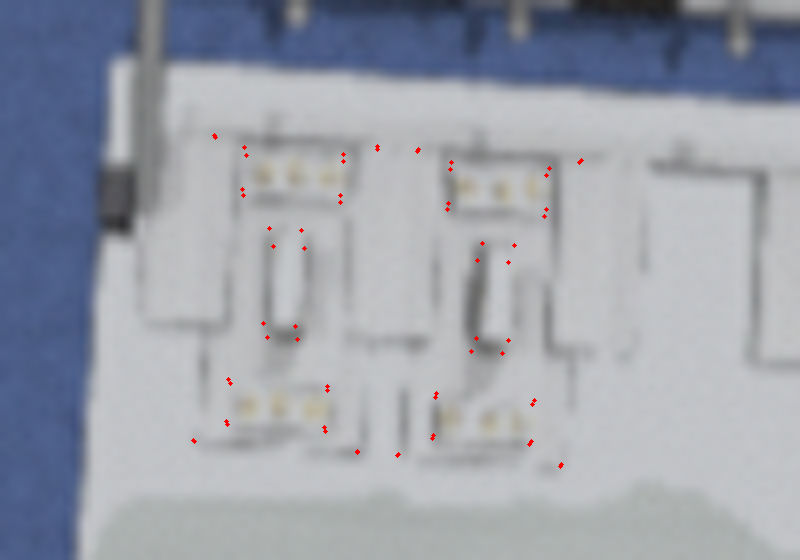

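Both are home. Now carrier B into the right lane, at rack y = -80.

```bash
python3 - <<'E'
from h import *
pick(.5938,.3848,-6.8)
insert(-.08)
f=env.grab_frame("scene");crop(f,230,130,400,300,4,"insB.png")
E
```

```text
yaw -6.8 dj 49
hit False
down t=56.2 pos [0.5944 0.3852 0.0324] F [-0.3 -0.5 -0.4] M [ 0.02 -0.16 -0.02] op 0.500
closed t=56.8 pos [0.5938 0.3849 0.0314] F [ 0.2 -0.1  0.6] M [ 0.06 -0.19  0.01] op 0.137
up t=57.6 pos [0.5927 0.3842 0.168 ] F [-1.  -0.9 -2.2] M [-0.02 -0.15 -0.01] op 0.134
pre t=59.5 pos [ 0.4451 -0.0969  0.1701] F [ 0.3  0.5 -1.5] M [ 0.05 -0.19 -0.04] op 0.131
hit False
low t=61.2 pos [ 0.4446 -0.0974  0.0457] F [-0.1 -1.5 -2.4] M [ 0.   -0.19  0.01] op 0.134
```

View pics/insB.png

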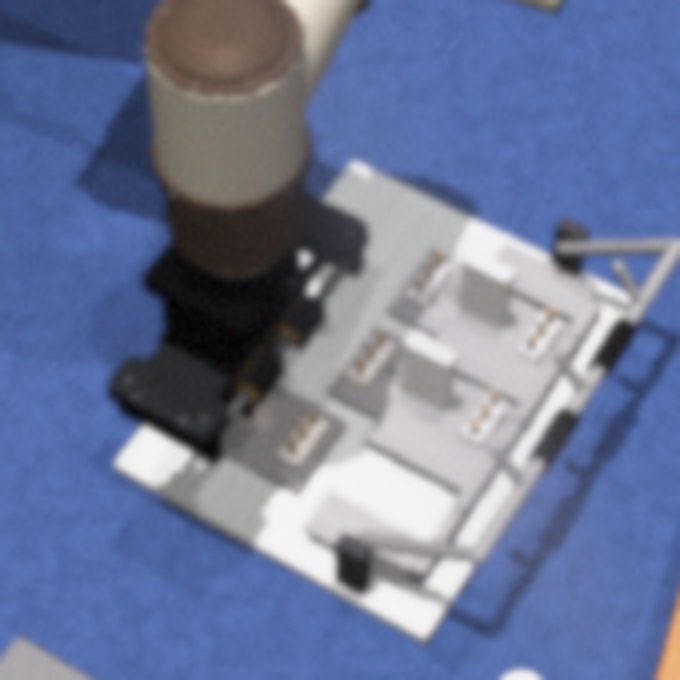

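B is lined up with the right lane, its back edge near (345,430) to (298,488), and the other two are in place. Sliding in.

```bash
python3 - <<'E'
from h import *
slide(-.08)
env.gripper_to(.4);s=st("rel")
p=np.array(s["position"]);env.move_straight([p[0],p[1],.2],rate=.25)
env.goto([.36,.25,.3],[-90,0,-2.43])
t=env.grab_frame("top");f=env.grab_frame("scene")
pts=np.vstack([proj(t,q) for l in(0,.08,-.08) for q in place(CARR,*rk([0,l])[0][:2],np.radians(-2.43),.012)])
crop(t,280,145,380,215,8,"B_ov.png",pts);crop(f,280,150,400,270,5,"B_s.png")
E
```

```text
x-0.070 hit False t=61.8 pos [ 0.469  -0.0985  0.0447] F [ 0.4  0.  -1.6] M [-0.03 -0.16  0.01] op 0.135
x-0.040 hit False t=62.5 pos [ 0.4988 -0.0997  0.0447] F [-1.1  0.1 -2.5] M [-0.01 -0.16  0.02] op 0.135
x-0.006 hit False t=63.2 pos [ 0.5327 -0.1012  0.0447] F [ 0.4  0.1 -2. ] M [ 0.04 -0.13  0.  ] op 0.133
end hit True t=63.6 pos [ 0.5385 -0.1016  0.0437] F [-0.3  0.1 -0.2] M [ 0.03 -0.32 -0.07] op 0.135
rack x -0.0005731232352838791
end hit True t=63.9 pos [ 0.5392 -0.1017  0.0439] F [-1.1  0.9  4.1] M [ 0.19 -0.09  0.03] op 0.134
rack x 9.066438401339016e-05
end hit True t=64.1 pos [ 0.5393 -0.1017  0.0442] F [-1.1  0.8  3.8] M [ 0.24 -0.05  0.12] op 0.134
rack x 0.00017625262510478654
rel t=64.8 pos [ 0.5385 -0.1018  0.0436] F [-0.2  0.3  0.7] M [ 0.02 -0.22  0.05] op 0.402
```

View pics/B_ov.png

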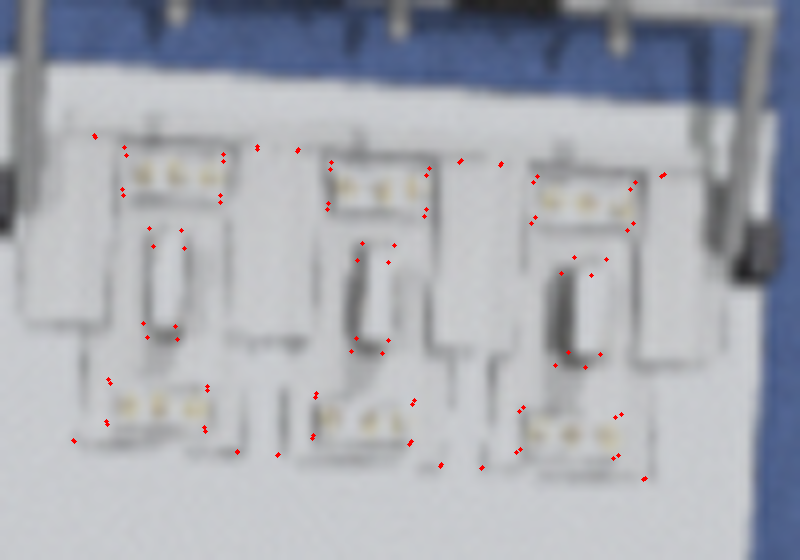

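View pics/B_s.png

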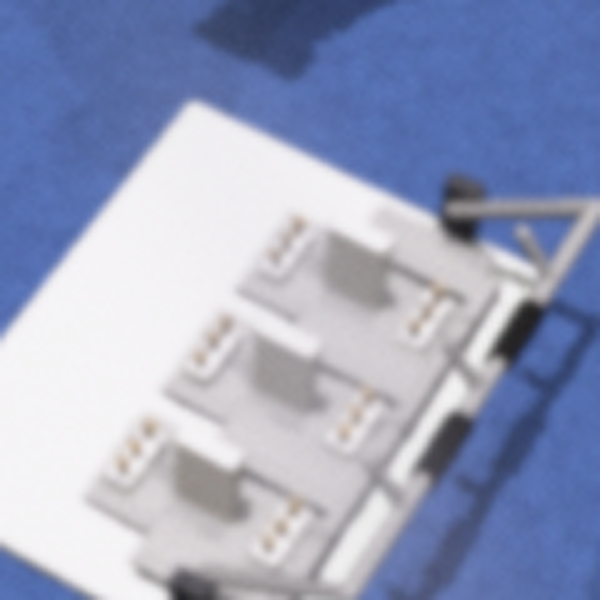

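All three match the home overlay. Swinging the bar down.

```bash
python3 - <<'E'
from h import *
p=barp(2.5);w=90-2.43
env.goto(p+G+[0,0,.13],[-90,0,w]);env.gripper_to(.45,20)
print(env.move_straight(p+G,force_limit=8,rate=.1));st("down")
env.gripper_to(0,20);s=st("closed")
for q in np.linspace(2.4,0,18):
    hit=env.move_straight(barp(q)+G,rate=.12,force_limit=30)
    s=st("q%.2f"%q)
    if hit: print("HIT");break
E
```

```text
False
down t=71.0 pos [0.6548 0.0139 0.0967] F [ 0.2 -0.5 -0.3] M [ 0.08 -0.07  0.02] op 0.452
closed t=71.6 pos [0.6533 0.0138 0.0959] F [-3.7  1.4  3. ] M [ 0.39  0.98 -0.01] op 0.177
q2.40 t=71.8 pos [0.6476 0.0141 0.1035] F [-1.3  0.6 -0.2] M [0.11 0.07 0.03] op 0.174
q2.26 t=72.1 pos [0.6381 0.0145 0.1138] F [ 0.2 -0.7  0.6] M [-0.05 -0.2  -0.08] op 0.174
q2.12 t=72.4 pos [0.6275 0.015  0.1226] F [ 1.  -0.8  2.5] M [-0.2  -0.75 -0.03] op 0.176
q1.98 t=72.6 pos [0.616  0.0155 0.13  ] F [ 3.4 -1.6  6.9] M [-0.39 -1.1  -0.04] op 0.174
q1.84 t=72.9 pos [0.6036 0.0161 0.1357] F [ 3.2 -1.7 10.3] M [-0.4  -1.14 -0.03] op 0.177
q1.69 t=73.2 pos [0.5897 0.017  0.1386] F [ 2.3 -0.1 10.9] M [ 0.01 -0.83 -0.04] op 0.174
q1.55 t=73.4 pos [0.5747 0.0178 0.1389] F [ 1.1  0.8 10.2] M [ 0.24 -0.5   0.04] op 0.177
q1.41 t=73.7 pos [0.5597 0.0186 0.1369] F [-1.2  2.3 11. ] M [ 0.58  0.07 -0.04] op 0.177
q1.27 t=74.0 pos [0.545  0.0193 0.1328] F [-1.9  3.4  9.2] M [ 0.87  0.32 -0.03] op 0.175
q1.13 t=74.2 pos [0.5312 0.02   0.1268] F [-1.5  4.   6.5] M [1.23 0.32 0.02] op 0.174
q0.99 t=74.5 pos [0.5186 0.0205 0.1192] F [-1.9  4.4  4.3] M [ 1.72  0.32 -0.05] op 0.172
q0.85 t=74.8 pos [0.5074 0.0209 0.1101] F [-1.2  6.1  0.9] M [ 1.69 -0.01  0.01] op 0.177
q0.71 t=75.0 pos [0.4976 0.0213 0.0998] F [ 0.3  5.4 -0.8] M [ 1.79 -0.18  0.02] op 0.169
q0.56 t=75.3 pos [0.4896 0.0216 0.0884] F [ 0.9  5.9 -3. ] M [ 1.7  -0.56  0.03] op 0.170
q0.42 t=75.6 pos [0.4831 0.0217 0.076 ] F [ 1.8  6.  -2.6] M [ 1.59 -0.57 -0.05] op 0.174
q0.28 t=75.8 pos [0.4782 0.0219 0.0627] F [ 0.9  5.7 -2.8] M [ 1.6  -0.59 -0.04] op 0.172
q0.14 t=76.1 pos [0.475  0.022  0.0488] F [ 1.   6.5 -2.6] M [ 1.84 -0.37 -0.06] op 0.169
q0.00 t=76.4 pos [0.4734 0.022  0.0345] F [-1.1  7.1 -2.5] M [ 2.12  0.04 -0.05] op 0.169
```

```bash
python3 - <<'E'
from h import *
for k in range(2):
    h=env.move_straight(barp(-.1)+G,rate=.04,force_limit=12);st("push %s"%h)
env.gripper_to(.4);s=st("rel")
p=np.array(s["position"]);env.move_straight([p[0],p[1],.2],rate=.2)
env.goto([.36,.28,.3],[-90,0,87.6]);st()
t=env.grab_frame("top");f=env.grab_frame("scene")
P=np.array([barp(q,y) for q in(0.,) for y in(-.135,-.04,.04,.135)])
crop(t,265,140,385,245,6,"bd_t.png",proj(t,P));crop(f,250,160,400,290,5,"bd_s.png",proj(f,P))
E
```

```text
push True t=76.6 pos [0.4733 0.0218 0.0279] F [-0.  -1.8  0.8] M [-0.17 -0.29  0.04] op 0.159
push False t=76.9 pos [0.4733 0.0209 0.0262] F [-3.8  2.6  9.6] M [0.87 1.09 0.03] op 0.152
rel t=77.6 pos [0.4747 0.0214 0.026 ] F [ 0.5 -0.5  0.5] M [ 0.07 -0.01  0.01] op 0.398
 t=79.7 pos [0.36   0.2793 0.2991] F [ 0.1 -0.5  0.7] M [ 0.06 -0.13 -0.02] op 0.404
```

View pics/bd_t.png

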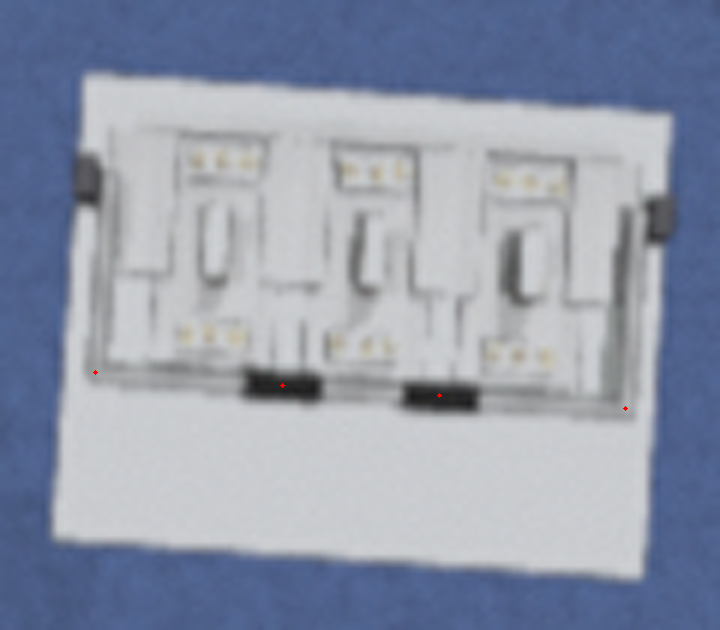

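View pics/bd_s.png

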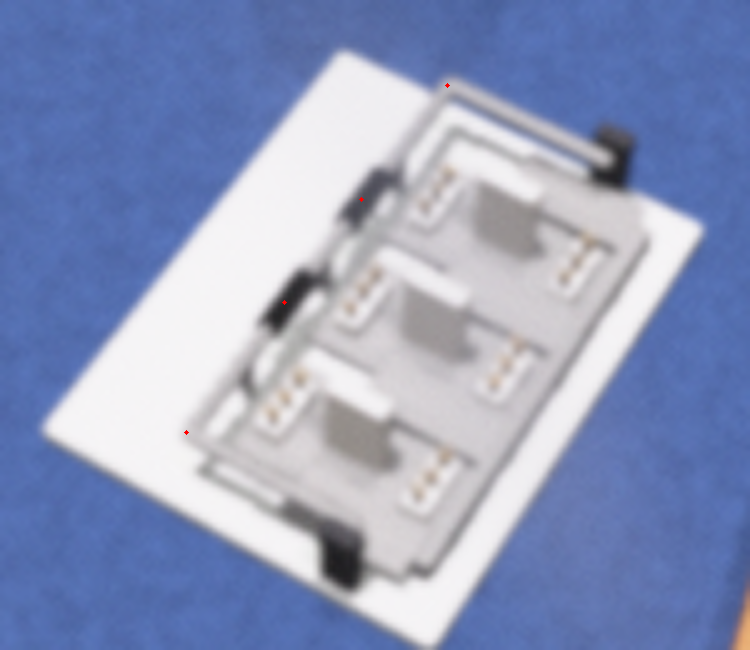

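```bash
python3 - <<'E'
from h import *
from scipy.optimize import least_squares
env.goto([.28,.45,.32],[-90,0,87.6])
t=env.grab_frame("top");s=env.grab_frame("scene")
for a,b in(((283,386),(368,198)),((440,397),(290,302))):
    ut=np.array([265+a[0]/6-.5,140+a[1]/6-.5]);us=np.array([250+b[0]/5-.5,160+b[1]/5-.5])
    o=least_squares(lambda p:np.r_[proj(t,p)[0]-ut,proj(s,p)[0]-us],[.48,0,.055]);print(o.x,o.fun)
cv2.imwrite("pics/end_t.png",t["image"]);cv2.imwrite("pics/end_s.png",s["image"])
for n in("jaw1","rinse","jar","cup","glovebox","driver"):
    print(n,[(r["score"],[round(float(x),3) for x in r["xyz"]]) for r in env.search_frame(s,n)][:2])
pts=np.vstack([proj(t,q) for q in place(CARR,.4895,-.387,np.radians(-2.43),.004)])
crop(t,400,150,480,250,6,"mat_t.png",pts)
E
```

```text
[0.47576077 0.02221137 0.05670789] [-0.36232516 -0.64586952 -0.67305254  0.02766844]
[ 0.47202996 -0.05774508  0.05548752] [-0.34924866 -0.60179136 -0.61338842  0.0207726 ]
jaw1 [(0.73, [0.418, 0.381, 0.024]), (0.72, [0.646, -0.373, 0.022])]
rinse [(0.93, [0.721, -0.257, 0.1])]
jar [(0.76, [0.731, 0.21, 0.059])]
cup [(0.68, [0.5, -0.043, 0.01]), (0.59, [0.312, 0.363, 0.048])]
glovebox [(0.71, [0.803, -0.068, 0.049])]
driver [(0.72, [0.246, -0.4, 0.021]), (0.71, [0.498, -0.047, 0.013])]
```

View pics/end_t.png

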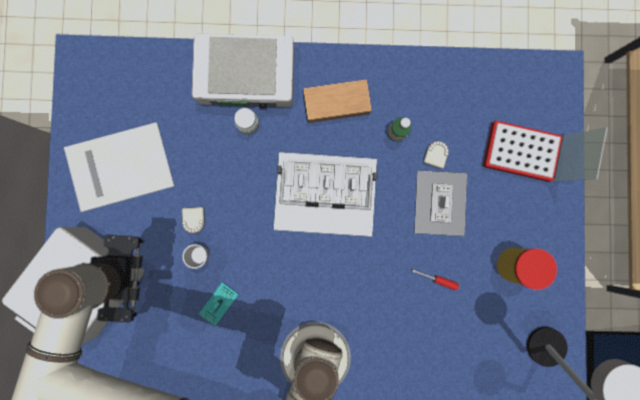

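View pics/mat_t.png

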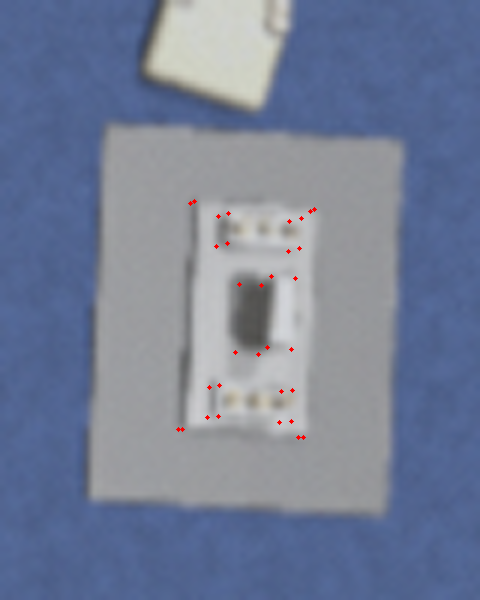

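The top view shows an empty fresh area, three carriers in the rack (302, 327 and 352, all at row 184), and the bar across the front. The processed carrier lies flat inside the mat at (441,203), and the bystanders are where they were. Handing in.

```bash
python3 - <<'E'
from h import *
st(); print(env.close_job())
E
```

```text
t=81.0 pos [0.2804 0.4494 0.3202] F [ 0.3 -0.7 -0.3] M [ 0.06 -0.04 -0.  ] op 0.401
the job is handed in; nothing more can be done
None
```

The rack changeover is done and handed in at about 81 s; the hand-in gives no verdict.

I folded the bar back to its stop and moved the processed carrier from the middle lane to the centre of the mat. All three fresh carriers went in, one per lane, and I then swung the bar down and pressed it onto its stop.

**Last checks:**
- **Carriers in the rack:** each one stopped against force at the expected home position, and all three matched the home overlay to about 1–2 mm. One of these stops, on the first carrier, read almost no force, so I pushed again; it moved only 0.5 mm further.
- **Bar:** the two sleeves measured 56–57 mm high against the nominal 55 mm, so the bar is down to within measurement error.
- **Processed carrier:** it lies flat and well inside the mat.
- **Other objects:** the listed bystanders were within about 5 mm of where they started, which is about the detector's own error. The turquoise look-alike was never touched.

**What disagreed:**
- The two cameras differed by 2–4 mm, so I used the average of both for the rack and nearly the average for the carriers.
- The pose fits failed for the carrier on the mat and once for a carrier hidden by the arm. I checked the mat placement by overlay and measured the hidden carrier again later.
- The final detector pass also gave false "cup" and "driver" hits on the rack; both real objects still showed in their usual places.

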